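Try a gauge cupboard's roller catch with the template in its door rack

TASK

Try the newly fitted roller catch on the small gauge cupboard under its working load: stand the drilling template upright in the rack on the inside of the open door and let go of it, push the door shut by feel until the catch snaps and the door stays shut with your hand off it, then pull it open through the catch again and leave it standing wide open with the template still upright in the rack. Do not slam the door or keep forcing it once it has gone home in the catch, and leave the other things on the bench where they are.

Things in the scene. Friction and masses are not known exactly. Their poses are not given: they have to be found in the camera images.
- cupboard: Plywood cupboard fixed to the bench: 250 wide, 200 deep, 257 high (mm), 15 mm sides. Origin: centre of its underside. Own axes: x from front to back (front edges at x = -100), y towards the hinge side, z up. Nothing stands on its top.
- door (a joint): Hinge angle of the white door set inside the cupboard's front frame, rad: 0 = flush with the frame, growing as it opens (to 1.9), below 0 = further in; the door's yaw is the cupboard's yaw minus this. It turns freely (0.1 N m) and stays where left. Snapped shut it rests flush or up to 8 mm in at its free edge (0 to -0.041); not snapped, the rollers push it back out beyond 0.004.
- door_hinge (a point): Point on the upright hinge line, in the plane of the door's outer face, 225 mm above the bench. The door's own frame: origin here, x into the cupboard when shut, y towards the hinge side, z up. Door panel 15 thick (x 0 to 15), 216 wide (to y = -217), from 14 to 243 above the bench, 0.75 kg.
- handle (a point): Point on the upright steel bar handle (10 mm dia) on the door's outer face, 225 mm above the bench, at x = -38, y = -190 in the door's frame. The bar runs from 150 to 238 above the bench, with a leg to the door at either end.
- rack (a point): Centre of the floor of the wooden rack on the door's inner face, 95 mm above the bench; turns with the door (same axes), at x = +55, y = -95 from the hinge line. Slot open at the top: 20 across (x) by 116 long (y), 45 deep; 30 of wood lies between slot and door panel, an 8 lip on the other side.
- strike (a point): Round steel nose (8 mm dia) of the strike on the door's inner face, at x = +39, y = -185 in the door's frame, 215 above the bench. It goes between two sprung rollers under the cupboard's top and meets a hard stop: from first touch some 7 mm against about 14 N, then it snaps in 3 mm to the stop, which should not take over 25 N. Pulling it out takes about 8 N. How deep the catch is set differs each time (7.5 mm range) and is not given.
- template: Flat aluminium drilling template with five bushed holes, 12 thick (own x), 100 wide (y), 140 high (z), 0.18 to 0.29 kg. Origin: centre of its lower edge. Starts upright in the slotted block.
- stand: Slotted wooden block fixed to the bench, 70 x 130 x 45 high; origin: centre of its underside. Its slot (18 wide, along its own y, floor 12 above the bench) holds the template on edge.
- holding_jig: Small wooden holding jig, 50 x 140 x 55 high, loose on the bench; not part of the job. Origin: centre of its underside.
- screw_jar: White plastic screw jar, 64 dia, 85 high, loose on the bench; not part of the job. Origin: centre of its underside.
- moulding: White L-shaped plastic moulding, 70 x 160 x 52 high, loose on the bench; not part of the job. Origin: centre of its underside.
Not all that is in view belongs to the job. There is more than one size of the template; the one meant has the size given above.

How it is judged (in metres and radians):
On the way, in this order (a step that is already met when the one before it is completed fails the run):
1. the template stands in the door rack, let go (x of template in the frame of rack between -0.012 and 0.012 m and y of template in the frame of rack between -0.02 and 0.02 m and z of template in the frame of rack between -0.006 and 0.008 m and angle between template's own z axis and vertical below 0.25 rad and contact force between the fingers and anything else below 0.3 N), for 0.2 s.
2. the door is snapped shut in its catch and stays so with the hand off it, the template in the rack (all of step 1 and value of joint door below 0.003 rad), for 0.4 s.
At the end, for the whole second after the job is handed in: the door stands still and open by more than 0.9 rad, and the template is at rest in the rack: its lower edge on the rack's floor (within 8 mm), within 12 mm across and 20 mm along of the middle, leaning less than 0.25 rad (value of joint door above 0.9 rad and velocity of joint door between -0.05 and 0.05 rad/s and linear speed of template below 0.03 m/s and x of template in the frame of rack between -0.012 and 0.012 m and y of template in the frame of rack between -0.02 and 0.02 m and z of template in the frame of rack between -0.006 and 0.008 m and angle between template's own z axis and vertical below 0.25 rad); the robot touches nothing.
It fails at once if the door is slammed or forced: its strike meets the catch's stop with over 25 N (contact force between catch_c0 and anything else above 25 N).
It fails at once if a bystander is pushed over 30 mm or tipped (distance of any of holding_jig, screw_jar, moulding from where it was at the start of the episode above 0.03 m or angle between any of holding_jig, screw_jar, moulding's own z axis and vertical above 0.5 rad).
It also fails if it takes over 67 s, if anything falls off the work surface, if the arm or the gripper's body presses on something with over 40 N, if the wrist force passes 120 N, or if a joint passes its speed limit or range.

ROBOT

A 7-joint arm with a two-finger parallel gripper is mounted at the origin on the work surface. World frame = base frame: x ahead of the robot, y to its left, z up, the work surface at z = 0. Lengths are in m, angles in degrees, forces in N, time in s.
With the tool pointing down it reaches from about 0.425 to 0.875 m from the base axis. Payload 4.7 kg.
Tool frame: the origin (TCP) lies at the very end of the fingers, on their centre line; the grasp point (between the pads) lies 19 mm behind it; z points along the fingers, y is the direction in which the jaws open and shut (so a half turn about z gives the same grasp; the last joint's range is limited). The gripper opens to 87 mm and grips with 3 to 60 N. Pads are 19 mm wide; open, the fingers measure 117 mm over their backs; the gripper's body (75 mm by 190 mm) begins 51 mm behind the grasp point.
Start: joints at [70.48, 18.392, -4.016, 83.108, 1.295, 78.541, -3.26], TCP at [0.226, -0.61, 0.223] pointing down, gripper open.
Joint ranges: [-163.93, 163.93], [-17.29, 119.83], [-79.2, 71.16], [3.27, 140.29], [-89.18, 269.18], [5.43, 117.66], [-154.24, 154.24]. Speed limits (degrees/s): [147.25, 147.25, 180, 180, 180, 180, 180].

INTERFACE

Orientations are given as [roll, pitch, yaw] about the fixed x, y, z axes, in that order (R = Rz(yaw) Ry(pitch) Rx(roll)).
In Python, from cell import * gives the robot as it stands.
- The arm moves only by the tool drive_tool, never from a script. Its argument "moves" is text: rows parted by semicolons, each of 5 numbers parted by spaces: the shift along the tool's x, y, z in m, then the turn about the tool's z in degrees, then the gripper's target within -1 to 1 (fully open at 1, half-way at 0, shut at -1). In form: x y z yaw fingers; .... A call has exactly 8 rows; each row is the pose to reach, as a shift and turn from the pose commanded when the call began, along the tool's axes at that moment; what a row does not reach only later rows make up. A row lasts 1/10 s, in which the tool goes at most 50 mm and 8.59 degrees, less where a joint would pass 70% of its speed; a pose out of reach is approached as far as the arm can. A call with a gripper value outside its range is refused whole. The fingers move at their own pace and stop on an object; "grip_force" is the grip in N (left out, the last holds). Time passes only in rows, so rows that repeat a pose let the fingers close, or fill a call up. It gives the time, the measured TCP pose, the force and the opening at its end, in the units of the state.
- get_obs(): the state, without advancing time (a new reading comes with each control period).
- read_camera(name): name is "scene" or "top" or "wrist"; returns (picture, depth): 420x560x3 uint8, red, green, blue; 420x560 float32, m along the optical axis (not along the pixel's ray), 0 where there is no reading.
- calibration(name): a dict with "intrinsics" (3x3 intrinsics, pixels), "cam_to_world" (4x4, takes a point from camera to world coordinates); the wrist camera has in their place "T_tool_cam" (4x4, takes a point from camera to tool coordinates, whose origin is the TCP and whose axes are the flange's). Camera axes: x right, y up, looking along -z (the intrinsics and any distortion apply to the point x, -y, -z); pixel columns grow to the right and rows downward; lengths in m; the calibration is good to about 2 mm. A picture is of the moment at which its call begins: read the wrist's pose just before it. calibration takes no time and is no camera call.
- sign_off(): hands the job in, once; it reports no verdict.
Trained networks look in the newest picture that a camera, given by its name, has taken for a name from the list of things; names that differ only in an ending like _2 or _b are one class to them, and where a whole thing is asked for, a point or a joint stands for the part that bears it (a point fixed in the world has none). Each returns a list of dicts, best first, with "conf" (0 to 1); they miss things now and then, are a little off and sometimes report something else, mostly with a low value. They report only what shows in the picture. A call takes as long as a camera call. They do not tell look-alikes from the thing itself.
- search_frame(camera, name): "uv" ([column, row] in pixels, amid what is visible of it).
- pinpoint(camera, name): "uv" ([column, row] in pixels: a listed point, or the origin of a listed thing).
The state is a dict: "time_s": time; "qpos": joint angles; "joint_velocities": joint speeds; "effort": joint torques, N m; "tool_pos": TCP position; "tool_rot": TCP orientation; "force": force on the tool from outside, world axes, zero at the start; "wrist_torque": the same for the moment, N m; "grip_width": finger opening in m.
Only numpy, scipy, OpenCV 4.12 (cv2) and the standard library are available. Lean on these libraries where they do the work, as an engineer would, in place of code of your own. Each camera call takes 0.05 s, during which the arm holds its last target. There are 200 camera calls.

## Working session

There is one attempt and no reset: what is moved stays moved. The work goes in short steps, Python scripts to look and compute and a tool call to move; the robot and the scene stay as the last step left them, time stands still between calls to the robot, and variables do not carry over. Pictures are saved under pics/ and viewed, about 8 in all and at most 12, crops included, and the job is handed in when it is done.

Besides the shell and the picture viewer there is one more tool, called after "Call:" by a JSON object that holds its "fn" and its "kwargs", one argument or row to a line. drive_tool: Moves the arm, as the interface text tells. Its arguments: {"type":"object","properties":{"moves":{"type":"string"},"grip_force":{"type":"number"}},"required":["moves"]}

```bash
mkdir -p pics; ls
cat > h.py <<'E'
from cell import *
import numpy as np, cv2
from scipy.spatial.transform import Rotation as R
def Tcw(name,obs=None):
    c=calibration(name)
    if name!="wrist": return np.array(c["intrinsics"]),np.array(c["cam_to_world"])
    o=obs or get_obs(); T=np.eye(4); T[:3,:3]=R.from_euler('xyz',o["tool_rot"],degrees=True).as_matrix(); T[:3,3]=o["tool_pos"]
    return np.array(c["intrinsics"]),T@np.array(c["T_tool_cam"])
def px2w(name,uv,depth=None,z=None,KT=None):
    """pixel -> world, with depth (m along axis) or on plane z"""
    K,T=KT or Tcw(name)
    r=np.linalg.inv(K)@np.array([uv[0],uv[1],1.0]); r=np.array([r[0],-r[1],-r[2]])
    if depth is not None: return (T@np.append(r*depth,1))[:3]
    d=T[:3,:3]@r; o=T[:3,3]; return o+d*(z-o[2])/d[2]
def cloud(name,depth,KT=None):
    K,T=KT or Tcw(name); h,w=depth.shape; u,v=np.meshgrid(np.arange(w),np.arange(h))
    P=np.stack([(u-K[0,2])/K[0,0]*depth,-(v-K[1,2])/K[1,1]*depth,-depth],-1)
    return P@T[:3,:3].T+T[:3,3]
E
python3 - <<'E'
from h import *
o=get_obs(); print({k:np.round(v,3).tolist() for k,v in o.items()})
ims=[]
for c in ["scene","top"]:
    p,d=read_camera(c); np.savez(f"{c}0.npz",p=p,d=d); ims.append(p)
    print(c, [k for k in calibration(c)], np.round(calibration(c)["intrinsics"],1).tolist(), np.round(calibration(c)["cam_to_world"],3).tolist())
    cl=cloud(c,d)
    for n in ["cupboard","door_hinge","handle","rack","strike","template","stand","holding_jig","screw_jar","moulding"]:
        for r in pinpoint(c,n)[:3]:
            u,v=map(int,np.round(r["uv"])); u=min(max(u,0),559); v=min(max(v,0),419)
            print(c,n,np.round(r["uv"],1),round(r["conf"],2),"surf",np.round(cl[v,u],3) if d[v,u]>0 else None)
    cv2.imwrite(f"pics/{c}0.png",cv2.resize(p[:,:,::-1],(784,588),interpolation=cv2.INTER_CUBIC))
E
```

```text
pics
{'time_s': 0.0, 'qpos': [70.48, 18.439, -4.016, 83.177, 1.296, 78.542, -3.26], 'joint_velocities': [0.019, 0.06, -0.019, 0.053, -0.054, 0.047, -0.005], 'effort': [0.0, -49.129, -0.404, -31.253, -0.064, 0.044, 0.0], 'tool_pos': [0.226, -0.609, 0.221], 'tool_rot': [-179.887, 0.007, 20.33], 'force': [-0.938, 0.287, 0.247], 'wrist_torque': [-0.017, -0.04, 0.002], 'grip_width': 0.087}
scene ['intrinsics', 'cam_to_world'] [[428.3, 0.0, 277.1], [0.0, 428.3, 205.5], [0.0, 0.0, 1.0]] [[-0.452, -0.851, 0.268, 0.885], [0.892, -0.428, 0.144, 0.107], [-0.008, 0.304, 0.953, 1.176], [0.0, 0.0, 0.0, 1.0]]
scene door_hinge [366.7 178.6] 0.84 surf [0.472 0.123 0.244]
scene handle [289.1 190.9] 0.74 surf [ 0.58  -0.025  0.246]
scene rack [331.2 225.6] 0.59 surf [0.57  0.094 0.101]
scene strike [299.3 221.5] 0.91 surf [0.604 0.017 0.123]
scene template [229.1 129.2] 0.91 surf [ 0.411 -0.306  0.022]
scene template [204.9 174.1] 0.81 surf [ 0.575 -0.291  0.041]
scene template [276.5 164.6] 0.79 surf [ 0.443 -0.131 -0.001]
scene stand [205.8 177.9] 0.92 surf [ 0.586 -0.28   0.048]
scene holding_jig [2
[... 306 characters left out ...]
], [0.018, 0.125, 0.992, 1.097], [0.0, 0.0, 0.0, 1.0]]
top door_hinge [191.1 265.4] 0.82 surf [0.46  0.125 0.239]
top handle [261.2 215.9] 0.78 surf [ 0.571 -0.025  0.232]
top rack [211.6 222.9] 0.74 surf [0.56  0.097 0.14 ]
top strike [234.9 194.7] 0.96 surf [0.619 0.035 0.221]
top template [359.8 286.2] 0.95 surf [ 0.404 -0.294  0.028]
top template [300.1 273.3] 0.85 surf [ 0.441 -0.123  0.117]
top template [359.6 230.1] 0.76 surf [ 0.555 -0.293  0.044]
top stand [357.8 228. ] 0.57 surf [ 0.562 -0.291  0.027]
top holding_jig [260.6 155.3] 0.67 surf [ 0.763 -0.018  0.03 ]
top screw_jar [315.2 148.7] 0.88 surf [ 0.769 -0.165  0.08 ]
top moulding [397.6 162.5] 0.85 surf [ 0.758 -0.417 -0.002]
```

View pics/scene0.png

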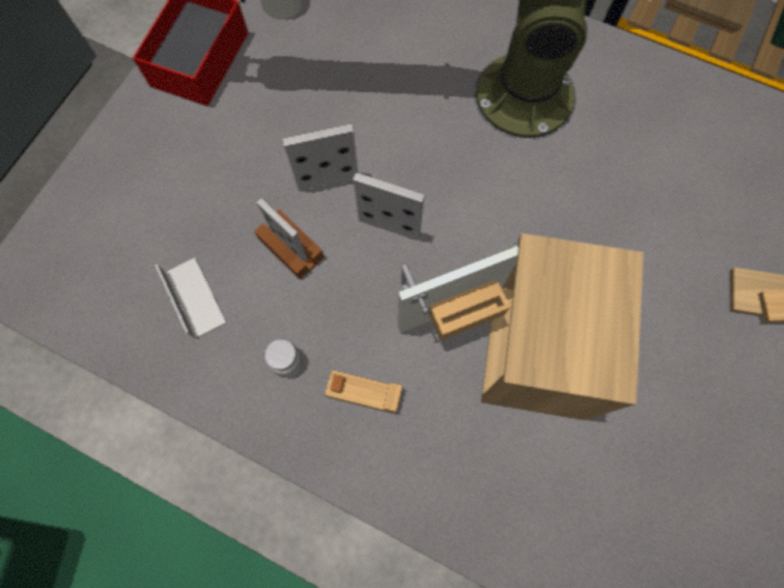

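View pics/top0.png

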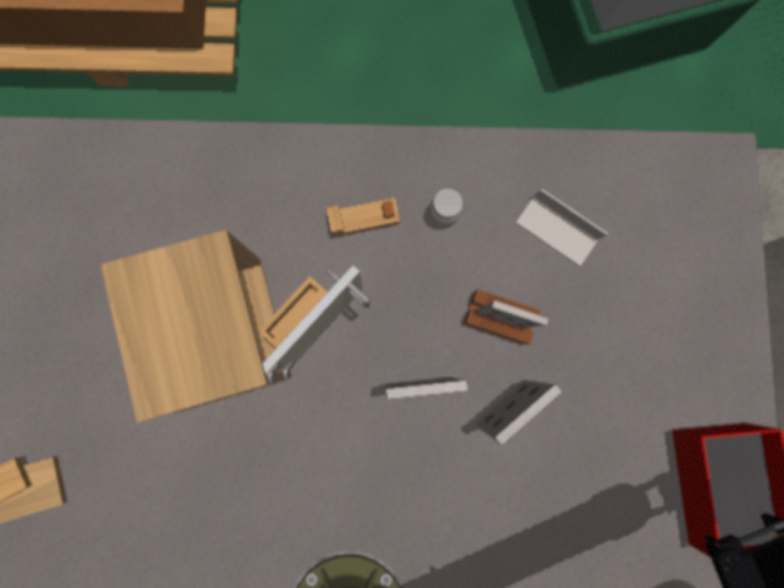

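The scene view shows the brown stand with its template at about (285,235), and two plates standing loose at (320,160) and (390,205), which are look-alikes. The cupboard is at (575,320), its door ajar with the rack at (470,310). The bystanders are the jar (282,357), jig (365,392) and moulding (195,297). The top view agrees: stand at (505,317), door from (265,370) to (357,270). Next I'll fit the geometry from depth.

Run:
```python
from h import *
def rect(P,lab):
    r=cv2.minAreaRect(P[:,:2].astype(np.float32)*1000); print(lab,len(P),"c",np.round(r[0],1),"size",np.round(r[1],1),"ang",round(r[2],1),"z",np.round(np.percentile(P[:,2],[5,50,95]),3))
    q=P[:,:2]-P[:,:2].mean(0); w,v=np.linalg.eigh(q.T@q); print("   mean",np.round(P.mean(0),4),"pca long dir deg",round(np.degrees(np.arctan2(v[1,1],v[0,1])),1))
for c in ["scene","top"]:
    f=np.load(f"{c}0.npz"); C=cloud(c,f["d"]); ok=f["d"]>0
    def sel(x0,x1,y0,y1,z0,z1): 
        m=ok&(C[...,0]>x0)&(C[...,0]<x1)&(C[...,1]>y0)&(C[...,1]<y1)&(C[...,2]>z0)&(C[...,2]<z1)
        m=cv2.morphologyEx(m.astype(np.uint8),cv2.MORPH_OPEN,np.ones((2,2)))>0
        return C[m]
    print(c)
    rect(sel(.3,.8,.05,.5,.25,.265),"cupboard top")
    rect(sel(.44,.66,-.05,.14,.236,.249),"door top")
    rect(sel(.5,.7,.0,.2,.132,.147),"rack top")
    rect(sel(.5,.66,-.38,-.2,.037,.053),"stand top")
    rect(sel(.5,.66,-.38,-.2,.144,.158),"tmpl top")
    rect(sel(.35,.5,-.4,-.2,.1,.2),"plateA"); rect(sel(.38,.5,-.2,-.05,.1,.2),"plateB")
    # refined network pts on known heights
for n,z in [("door_hinge",.225),("handle",.225),("rack",.095),("strike",.215)]:
    print(n,[np.round(px2w(c,pinpoint_uv,z=z)[:2],3).tolist() for c,pinpoint_uv in [("scene",{"door_hinge":(366.7,178.6),"handle":(289.1,190.9),"rack":(331.2,225.6),"strike":(299.3,221.5)}[n]),("top",{"door_hinge":(191.1,265.4),"handle":(261.2,215.9),"rack":(211.6,222.9),"strike":(234.9,194.7)}[n])]])
for c,u in [("scene",(204.9,174.1)),("top",(359.6,230.1))]: print("template org",px2w(c,u,z=.012))
for c,u in [("scene",(205.8,177.9)),("top",(357.8,228))]: print("stand org",px2w(c,u,z=0))
```

```text
scene
cupboard top 9934 c [556.4 232.6] size [309.  632.7] ang 43.1 z [0.253 0.256 0.259]
   mean [0.539  0.2583 0.2574] pca long dir deg -177.6
door top 703 c [548.2  51.5] size [140.7 186.5] ang 10.1 z [0.227 0.242 0.246]
   mean [0.5513 0.054  0.2379] pca long dir deg 135.5
rack top 894 c [663.8  74.6] size [133.4 427.2] ang 81.0 z [0.12  0.139 0.143]
   mean [0.5591 0.0952 0.1393] pca long dir deg 145.1
stand top 659 c [ 685.2 -105.6] size [574.3 103.9] ang 57.0 z [0.036 0.045 0.049]
   mean [ 0.578  -0.2802  0.0495] pca long dir deg 65.0
tmpl top 182 c [ 702.3 -105.4] size [558.6  45.2] ang 53.9 z [0.144 0.152 0.155]
   mean [ 0.5705 -0.2893  0.1561] pca long dir deg 59.2
plateA 1086 c [ 605.3 -157. ] size [757.8 133.6] ang 33.3 z [0.099 0.153 0.189]
   mean [ 0.3999 -0.2922  0.1515] pca long dir deg 152.5
plateB 983 c [630.6 -55.6] size [589.2 133.4] ang 19.8 z [0.1   0.159 0.189]
   mean [ 0.4393 -0.1241  0.1561] pca long dir deg 76.4
top
cupboard top 10907 c [538.8 223.8] size [251.7 477.2] ang 16.7 z [0.253 0.256 0.259]
   mean [0.5275 0.252  0.2568] pca long dir deg -161.2

[... 477 characters left out ...]
0.153]
   mean [ 0.564  -0.2995  0.1436] pca long dir deg 76.6
plateA 888 c [ 396.1 -220.5] size [381.9 127.6] ang 81.7 z [-0.     0.18   0.189]
   mean [ 0.395  -0.2963  0.1604] pca long dir deg 111.8
plateB 527 c [ 425.6 -127. ] size [197.8  74.7] ang 75.3 z [-0.001  0.186  0.189]
   mean [ 0.4318 -0.1309  0.1663] pca long dir deg 93.4
door_hinge [[0.462, 0.123], [0.459, 0.127]]
handle [[0.573, -0.028], [0.571, -0.026]]
rack [[0.567, 0.094], [0.564, 0.104]]
strike [[0.627, 0.025], [0.62, 0.036]]
template org [ 0.56702386 -0.3016781   0.012     ]
template org [ 0.55680406 -0.29893394  0.012     ]
stand org [ 0.57301415 -0.29752445  0.        ]
stand org [ 0.56345756 -0.296727    0.        ]
```

Run:
```python
from h import *
for c in ["scene","top"]:
    f=np.load(f"{c}0.npz"); C=cloud(c,f["d"]); ok=f["d"]>0
    def fit(x0,x1,y0,y1,z0,z1,lab):
        m=ok&(C[...,0]>x0)&(C[...,0]<x1)&(C[...,1]>y0)&(C[...,1]<y1)&(C[...,2]>z0)&(C[...,2]<z1)
        n,l,s,_=cv2.connectedComponentsWithStats(m.astype(np.uint8)); k=1+np.argmax(s[1:,4]); P=C[l==k]
        r=cv2.minAreaRect(P[:,:2].astype(np.float32)*1000)
        q=P[:,:2]-P[:,:2].mean(0); w,v=np.linalg.eigh(q.T@q)
        print(c,lab,len(P),"rect",np.round(r[0],1),np.round(r[1],1),round(r[2],1),"pca",round(np.degrees(np.arctan2(v[1,1],v[0,1]))%180,1),"med",np.round(P.mean(0),4), "corners",np.round(cv2.boxPoints(r)).astype(int).tolist())
    fit(.3,.8,.05,.5,.251,.263,"cup")
    fit(.44,.66,-.05,.14,.239,.247,"door")
    fit(.5,.7,.0,.2,.134,.144,"rack")
    fit(.5,.66,-.38,-.2,.04,.05,"stand")
    fit(.5,.66,-.38,-.2,.147,.157,"tmpl")
```

```text
scene cup 9919 rect [532.3 253.6] [251.5 201.2] 17.0 pca 17.0 med [0.5374 0.2553 0.2565] corners [[383, 313], [442, 121], [682, 194], [623, 387]]
scene door 656 rect [533.3  45.9] [ 57.2 214.7] 47.2 pca 136.1 med [0.5517 0.051  0.2425] corners [[435, 98], [593, -48], [631, -6], [474, 140]]
scene rack 856 rect [561.1  94.1] [ 59.4 140.4] 49.0 pca 137.8 med [0.5577 0.0918 0.1397] corners [[489, 118], [595, 26], [634, 71], [528, 163]]
scene stand 423 rect [ 583.7 -297.7] [133.3  37.6] 72.3 pca 72.3 med [ 0.589  -0.297   0.0452] corners [[546, -356], [581, -367], [622, -240], [586, -229]]
scene tmpl 171 rect [ 566.7 -296.6] [99.1 12.1] 72.6 pca 72.4 med [ 0.5676 -0.2948  0.152 ] corners [[546, -342], [558, -346], [587, -251], [576, -248]]
top cup 10903 rect [531.9 255.4] [250.2 201.8] 17.1 pca 17.3 med [0.5298 0.2546 0.2562] corners [[383, 315], [442, 122], [681, 196], [622, 389]]
top door 735 rect [533.1  50.4] [ 57.1 215.2] 45.6 pca 135.9 med [0.5478 0.0542 0.2422] corners [[436, 105], [590, -45], [630, -4], [476, 146]]
top rack 575 rect [562.6 104.1] [ 43.8 132. ] 48.8 pca 138.8 med [0.5603 0.1026 0.1392] corners [[499, 131], [598, 44], [627, 77], [527, 164]]
top stand 475 rect [ 549.9 -285.1] [130.2  32.5] 72.4 pca 72.2 med [ 0.5472 -0.2843  0.0444] corners [[515, -342], [546, -352], [585, -228], [554, -218]]
top tmpl 203 rect [ 566.3 -294.9] [99.4 11.7] 72.3 pca 72.3 med [ 0.566  -0.2951  0.1511] corners [[546, -340], [557, -344], [587, -249], [576, -246]]
```

Call:
{"fn": "drive_tool", "kwargs": {
  "moves": "0.045 -0.0185 0 -6.5 0; 0.09 -0.037 0 -13 0; 0.135 -0.0555 0 -19.5 0; 0.18 -0.074 0 -26 0; 0.225 -0.0925 0 -32.5 0; 0.27 -0.111 0 -39 0; 0.315 -0.1295 0 -45.5 0; 0.36 -0.148 0 -52 0",
  "grip_force": 30
}}

```text
time_s: 1.9
tool_pos: [0.5132, -0.3444, 0.2229]
tool_rot: [180.0, 0.0, 72.6]
force: [0.1, -0.8, 0.2]
grip_width: 0.0441
```

```bash
cat >> h.py <<'E'
def delta(x,y,z,yaw):
    """shift in tool axes + turn from measured pose to target TCP pose (tool down)"""
    o=get_obs(); Rm=R.from_euler('xyz',[180,0,o["tool_rot"][2]],degrees=True)
    d=Rm.inv().apply(np.array([x,y,z])-o["tool_pos"]); t=-((yaw-o["tool_rot"][2]+180)%360-180)
    print("t",round(o["time_s"],2),"at",np.round(o["tool_pos"],4),"rot",np.round(o["tool_rot"],1),"F",np.round(o["force"],1),"w",round(o["grip_width"],4),"-> delta",np.round(d,4),"turn",round(t,1))
def fit(C,ok,box,lab):
    x0,x1,y0,y1,z0,z1=box
    m=ok&(C[...,0]>x0)&(C[...,0]<x1)&(C[...,1]>y0)&(C[...,1]<y1)&(C[...,2]>z0)&(C[...,2]<z1)
    n,l,s,_=cv2.connectedComponentsWithStats(m.astype(np.uint8)); k=1+np.argmax(s[1:,4]); P=C[l==k]
    r=cv2.minAreaRect(P[:,:2].astype(np.float32)*1000)
    q=P[:,:2]-P[:,:2].mean(0); w,v=np.linalg.eigh(q.T@q)
    print(lab,len(P),"rect",np.round(r[0],1),np.round(r[1],1),round(r[2],1),"pca",round(np.degrees(np.arctan2(v[1,1],v[0,1]))%180,1),"z",np.round(np.median(P[:,2]),4),"corners",np.round(cv2.boxPoints(r)).astype(int).tolist())
E
python3 - <<'E'
from h import *
delta(.5665,-.2957,.117,72.4)
KT=Tcw("wrist"); p,d=read_camera("wrist"); C=cloud("wrist",d,KT)
fit(C,d>0,(.5,.66,-.38,-.2,.147,.157),"tmpl"); fit(C,d>0,(.5,.66,-.38,-.2,.04,.05),"stand")
E
```

```text
t 1.9 at [ 0.5132 -0.3444  0.2229] rot [180.    0.   72.6] F [ 0.1 -0.8  0.2] w 0.0441 -> delta [0.0624 0.0363 0.1059] turn 0.2
tmpl 2933 rect [ 565.5 -295.7] [100.   12.4] 72.3 pca 72.3 z 0.1521 corners [[544, -341], [556, -345], [587, -250], [575, -246]]
stand 3899 rect [ 545.9 -284.8] [129.5  26.1] 72.2 pca 72.1 z 0.0453 corners [[514, -343], [539, -350], [578, -227], [553, -219]]
```

Call:
{"fn": "drive_tool", "kwargs": {
  "moves": "0.031 0.0178 0 0 0; 0.062 0.0356 0 0.2 0; 0.062 0.0356 0.035 0.2 0; 0.062 0.0356 0.075 0.2 0; 0.062 0.0356 0.106 0.2 0; 0.062 0.0356 0.106 0.2 0; 0.062 0.0356 0.106 0.2 -1; 0.062 0.0356 0.106 0.2 -1",
  "grip_force": 30
}}

```text
time_s: 2.75
tool_pos: [0.5661, -0.2982, 0.1191]
tool_rot: [179.8, 0.0, 72.1]
force: [0.3, 0.4, 0.6]
grip_width: 0.0342
```

Call:
{"fn": "drive_tool", "kwargs": {
  "moves": "0 0 0 0 -1; 0 0 0 0 -1; 0 0 0 0 -1; 0 0 -0.03 0 -1; 0 0 -0.07 0 -1; 0 0 -0.12 0 -1; 0 0 -0.17 0 -1; 0 0 -0.22 0 -1",
  "grip_force": 30
}}

```text
time_s: 3.55
tool_pos: [0.5641, -0.2972, 0.3382]
tool_rot: [-180.0, 0.0, 72.1]
force: [0.5, -1.3, -1.8]
grip_width: 0.0117
```

Call:
{"fn": "drive_tool", "kwargs": {
  "moves": "0.03 -0.0095 -0.03 -8.1 -1; 0.073 -0.023 -0.05 -16.2 -1; 0.116 -0.036 -0.052 -24.3 -1; 0.159 -0.0495 -0.052 -32.4 -1; 0.202 -0.063 -0.052 -40.5 -1; 0.245 -0.0765 -0.052 -48.6 -1; 0.288 -0.09 -0.052 -56.7 -1; 0.312 -0.0975 -0.052 -64.9 -1"
}}

```text
time_s: 4.35
tool_pos: [0.5666, 0.0348, 0.3887]
tool_rot: [179.9, -0.1, 137.7]
force: [-0.6, 0.8, -2.2]
grip_width: 0.0117
```

Run:
```python
from h import *
delta(.566,.1014,.39,137); print(np.round(calibration("wrist")["T_tool_cam"],3).tolist())
import time
KT=Tcw("wrist"); p,d=read_camera("wrist"); C=cloud("wrist",d,KT); np.savez("w1.npz",p=p,d=d,C=C)
cv2.imwrite("pics/w1.png",p[:,:,::-1])
for n in ["rack","door_hinge","handle","strike"]:
    for r in pinpoint("wrist",n)[:1]: print(n,r["conf"],np.round(r["uv"]),np.round(px2w("wrist",r["uv"],z={"rack":.095,"strike":.215}.get(n,.225),KT=KT),4))
fit(C,d>0,(.44,.68,-.05,.14,.239,.247),"door"); fit(C,d>0,(.48,.7,0,.2,.134,.144),"rack")
```

```text
t 4.35 at [0.5666 0.0348 0.3887] rot [ 1.799e+02 -1.000e-01  1.377e+02] F [-0.6  0.8 -2.2] w 0.0117 -> delta [ 0.0452  0.0489 -0.0013] turn 0.7
[[0.0, 0.954, 0.3, 0.084], [1.0, 0.0, -0.001, -0.001], [-0.001, 0.3, -0.954, -0.162], [0.0, 0.0, 0.0, 1.0]]
rack 0.63 [320. 129.] [0.5659 0.1074 0.095 ]
door_hinge 0.78 [271.  28.] [0.4563 0.1257 0.225 ]
handle 0.75 [242. 240.] [ 0.5784 -0.0268  0.225 ]
strike 0.89 [316. 226.] [0.6213 0.0368 0.215 ]
door 2139 rect [509.5  91.6] [ 15.8 122.9] 48.9 pca 140.4 z 0.2432 corners [[458, 126], [551, 45], [561, 57], [468, 138]]
rack 3795 rect [558.7  99.3] [ 54.6 132.3] 48.9 pca 139.0 z 0.1403 corners [[491, 122], [591, 35], [626, 76], [527, 163]]
```

View pics/w1.png

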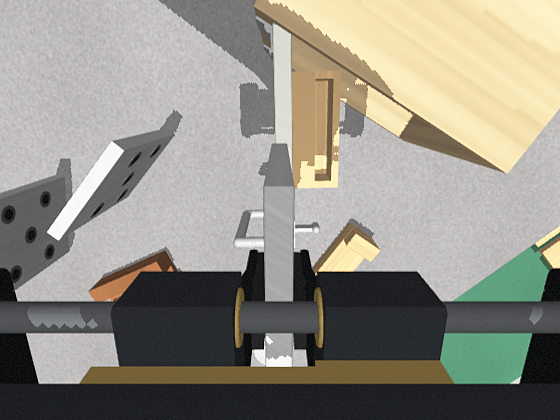

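The wrist view shows the rack slot at (325,125), the door's top edge running up to (283,30), and the held template at (280,200), upright. The rack and door edges fit at a door yaw of 48.9°.

Call:
{"fn": "drive_tool", "kwargs": {
  "moves": "0.024 0.026 0 -0.6 -1; 0.0475 0.0518 0 -1.2 -1; 0.0475 0.0518 0.04 -1.2 -1; 0.0475 0.0518 0.08 -1.2 -1; 0.0475 0.0518 0.115 -1.2 -1; 0.0475 0.0518 0.115 -1.2 -1; 0.0475 0.0518 0.115 -1.2 -1; 0.0475 0.0518 0.115 -1.2 -1"
}}

```text
time_s: 5.4
tool_pos: [0.5696, 0.0994, 0.276]
tool_rot: [179.8, 0.1, 138.1]
force: [0.0, 0.1, -1.4]
grip_width: 0.0118
```

Run:
```python
from h import *
delta(.5663,.1051,.2,138.9)
KT=Tcw("wrist"); p,d=read_camera("wrist"); C=cloud("wrist",d,KT)
p2,d2=read_camera("scene")
cv2.imwrite("pics/w2.png",np.hstack([p[:,140:420,::-1],cv2.resize(p2[120:270,230:400,::-1],(476,420),interpolation=cv2.INTER_CUBIC)]))
fit(C,d>0,(.44,.68,-.05,.14,.239,.247),"door"); fit(C,d>0,(.48,.7,0,.2,.134,.144),"rack")
```

```text
t 5.4 at [0.5696 0.0994 0.276 ] rot [1.798e+02 1.000e-01 1.381e+02] F [ 0.   0.1 -1.4] w 0.0118 -> delta [0.0063 0.0021 0.076 ] turn -0.8
door 5296 rect [508.   92.5] [ 15.6 119.7] 49.0 pca 139.4 z 0.2431 corners [[458, 126], [548, 47], [558, 59], [468, 138]]
rack 4304 rect [549.9  85.6] [ 30.2 157.6] 48.9 pca 136.9 z 0.1402 corners [[481, 126], [599, 22], [619, 45], [500, 149]]
```

View pics/w2.png

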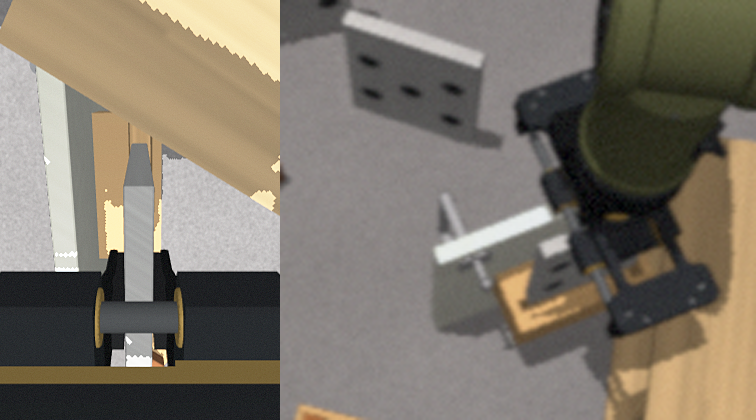

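The wrist half shows the template's top edge (139,240) over the slot at (145,130). The scene half shows the template above the rack near (545,275). The TCP is about 6 mm short along the slot, so I'll correct that and lower.

Call:
{"fn": "drive_tool", "kwargs": {
  "moves": "0.0063 0.0021 0 -0.8 -1; 0.0063 0.0021 0 -0.8 -1; 0.0063 0.0021 0 -0.8 -1; 0.0063 0.0021 0.012 -0.8 -1; 0.0063 0.0021 0.024 -0.8 -1; 0.0063 0.0021 0.036 -0.8 -1; 0.0063 0.0021 0.046 -0.8 -1; 0.0063 0.0021 0.046 -0.8 -1"
}}

```text
time_s: 6.3
tool_pos: [0.5637, 0.105, 0.2251]
tool_rot: [-179.8, -0.2, 139.0]
force: [-0.6, -1.4, -2.8]
grip_width: 0.0121
```

Run:
```python
from h import *
delta(.5663,.1051,.201,138.9)
```

```text
t 6.3 at [0.5637 0.105  0.2251] rot [-179.8   -0.2  139. ] F [-0.6 -1.4 -2.8] w 0.0121 -> delta [-0.0019  0.0018  0.0241] turn 0.1
```

Call:
{"fn": "drive_tool", "kwargs": {
  "moves": "0 0.001 0.004 0 -1; 0 0.001 0.008 0 -1; 0 0.001 0.012 0 -1; 0 0.001 0.015 0 -1; 0 0.001 0.017 0 -1; 0 0.001 0.019 0 -1; 0 0.001 0.02 0 -1; 0 0.001 0.02 0 -1"
}}

```text
time_s: 7.1
tool_pos: [0.5655, 0.1062, 0.2074]
tool_rot: [-180.0, -0.0, 139.0]
force: [-0.1, 0.7, -2.3]
grip_width: 0.0116
```

Call:
{"fn": "drive_tool", "kwargs": {
  "moves": "0 0 0.001 0 -1; 0 0 0.001 0 -1; 0 0 0.001 0 -1; 0 0 0.001 0 -1; 0 0 0.001 0 -1; 0 0 0.001 0 -1; 0 0 0.001 0 -1; 0 0 0.001 0 -1"
}}

```text
time_s: 7.9
tool_pos: [0.5656, 0.1063, 0.2065]
tool_rot: [-180.0, 0.0, 139.0]
force: [0.0, -0.4, -2.1]
grip_width: 0.0117
```

Not on the floor yet (force is still the template's weight). I'll lower further, watching the force.

Call:
{"fn": "drive_tool", "kwargs": {
  "moves": "0 0 0.001 0 -1; 0 0 0.002 0 -1; 0 0 0.002 0 -1; 0 0 0.003 0 -1; 0 0 0.003 0 -1; 0 0 0.004 0 -1; 0 0 0.004 0 -1; 0 0 0.004 0 -1"
}}

```text
time_s: 8.7
tool_pos: [0.5655, 0.1062, 0.2025]
tool_rot: [-180.0, 0.0, 139.0]
force: [0.4, -0.4, -2.8]
grip_width: 0.0116
```

Call:
{"fn": "drive_tool", "kwargs": {
  "moves": "0 0 0.001 0 -1; 0 0 0.001 0 -1; 0 0 0.002 0 -1; 0 0 0.002 0 -1; 0 0 0.003 0 -1; 0 0 0.003 0 -1; 0 0 0.003 0 -1; 0 0 0.003 0 -1"
}}

```text
time_s: 9.5
tool_pos: [0.5658, 0.1065, 0.2006]
tool_rot: [180.0, 0.0, 139.0]
force: [-2.3, 0.1, 5.5]
grip_width: 0.0117
```

On the floor (+5.5 N up). Release with a small opening and lift.

Call:
{"fn": "drive_tool", "kwargs": {
  "moves": "0 0 -0.0005 0 -0.35; 0 0 -0.0005 0 -0.35; 0 0 -0.0005 0 -0.35; 0 0 -0.0005 0 -0.35; 0 0 -0.0005 0 -0.35; 0 0 -0.02 0 -0.35; 0 0 -0.05 0 -0.35; 0 0 -0.09 0 -0.35"
}}

```text
time_s: 10.3
tool_pos: [0.5645, 0.1058, 0.2889]
tool_rot: [-179.8, -0.1, 139.0]
force: [0.1, -0.1, -0.1]
grip_width: 0.0283
```

Run:
```python
from h import *
f=np.array([.4575,.127]); a=np.radians(48.9); ex=np.array([np.cos(a),np.sin(a)]); ey=np.array([-ex[1],ex[0]])
hd=f-.038*ex-.19*ey; print("handle pred",hd)
delta(*hd,.30,48.9)
p2,d2=read_camera("top"); C=cloud("top",d2)
print([ (n,np.round(px2w("top",pinpoint("top",n)[0]["uv"],z=.225),4)) for n in ["door_hinge","handle"]])
fit(C,d2>0,(.5,.64,.02,.18,.225,.238),"tmpl top"); fit(C,d2>0,(.44,.68,-.05,.14,.239,.247),"door")
cv2.imwrite("pics/t2.png",cv2.resize(p2[150:300,140:310,::-1],(680,600),interpolation=cv2.INTER_CUBIC))
```

```text
handle pred [ 0.57569679 -0.02653671]
t 10.3 at [0.5645 0.1058 0.2889] rot [-1.798e+02 -1.000e-01  1.390e+02] F [ 0.1 -0.1 -0.1] w 0.0283 -> delta [-0.0952 -0.0926 -0.0111] turn 90.1
[('door_hinge', array([0.4594, 0.1309, 0.225 ])), ('handle', array([ 0.5689, -0.0224,  0.225 ]))]
tmpl top 27 rect [597.6  78.9] [12.1  7.9] 46.2 pca 44.6 z 0.2339 corners [[591, 77], [596, 72], [605, 81], [599, 86]]
door 338 rect [593.1  16.9] [59.7 84.8] 11.9 pca 126.6 z 0.242 corners [[555, 52], [573, -31], [631, -18], [614, 65]]
```

View pics/t2.png

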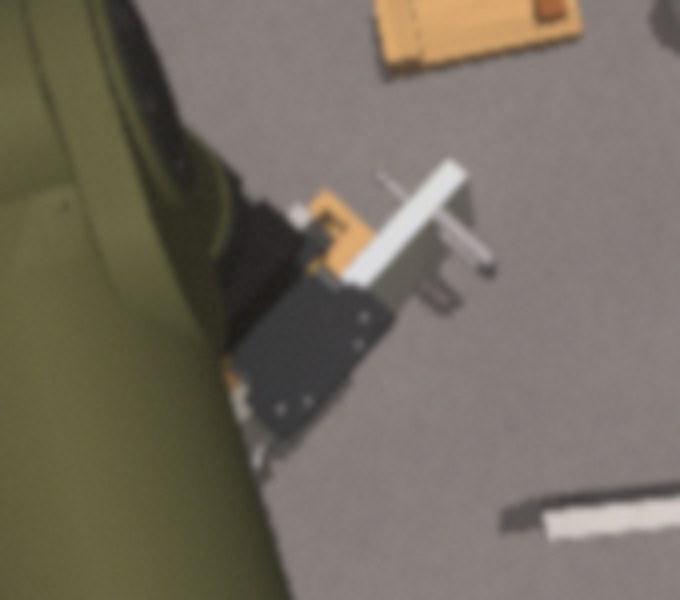

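The crop shows the door's top edge from (350,275) to (455,170), the strike at (385,180) on the inner side, the handle's leg out to (490,268), and the template's end at (298,213) in the rack. Now to the handle, with the jaws along the door's width so that the legs lie between the fingers.

Call:
{"fn": "drive_tool", "kwargs": {
  "moves": "-0.01 -0.01 -0.011 8.5 0; -0.04 -0.039 -0.011 17 0; -0.07 -0.068 -0.011 25.5 0; -0.095 -0.0926 -0.011 34 0; -0.095 -0.0926 -0.011 42.5 0; -0.095 -0.0926 -0.011 51 0; -0.095 -0.0926 -0.011 59.5 0; -0.095 -0.0926 -0.011 68 0"
}}

```text
time_s: 11.25
tool_pos: [0.576, -0.0262, 0.299]
tool_rot: [-179.9, 0.0, 70.7]
force: [-0.1, -0.5, -0.1]
grip_width: 0.0434
```

Call:
{"fn": "drive_tool", "kwargs": {
  "moves": "0 0 0 8 0; 0 0 0 16 0; 0 0 0 22 0; 0 0 0 22 0; 0 0 0 22 0; 0 0 0 22 0; 0 0 0 22 0; 0 0 0 22 0"
}}

```text
time_s: 12.05
tool_pos: [0.5766, -0.026, 0.3005]
tool_rot: [180.0, 0.0, 49.1]
force: [-0.2, -0.7, 0.3]
grip_width: 0.0436
```

Run:
```python
from h import *
delta(.5757,-.0265,.206,48.9)
KT=Tcw("wrist"); p,d=read_camera("wrist"); C=cloud("wrist",d,KT)
fit(C,d>0,(.44,.68,-.08,.14,.239,.247),"door"); fit(C,d>0,(.5,.68,-.08,.1,.225,.2385),"handle top"); fit(C,d>0,(.5,.64,.02,.18,.23,.238),"tmpl")
r=pinpoint("wrist","handle"); print([(q["conf"],q["uv"],px2w("wrist",q["uv"],z=.225,KT=KT)) for q in r[:1]])
cv2.imwrite("pics/w3.png",p[:,:,::-1])
```

```text
t 12.05 at [ 0.5766 -0.026   0.3005] rot [180.    0.   49.1] F [-0.2 -0.7  0.3] w 0.0436 -> delta [-0.001  -0.0003  0.0945] turn 0.2
door 8484 rect [533.2  42.3] [ 57.5 206.2] 48.9 pca 135.8 z 0.2431 corners [[437, 88], [592, -47], [630, -4], [474, 132]]
handle top 1330 rect [584.1  89.8] [11.8 44.4] 49.1 pca 142.3 z 0.2351 corners [[563, 100], [597, 71], [605, 80], [571, 109]]
tmpl 3406 rect [563.  108.1] [ 11.8 100.4] 49.1 pca 139.1 z 0.2352 corners [[521, 137], [597, 71], [605, 80], [529, 145]]
[(0.79, [279.5, 223.7], array([ 0.57454354, -0.02780916,  0.225     ]))]
```

View pics/w3.png

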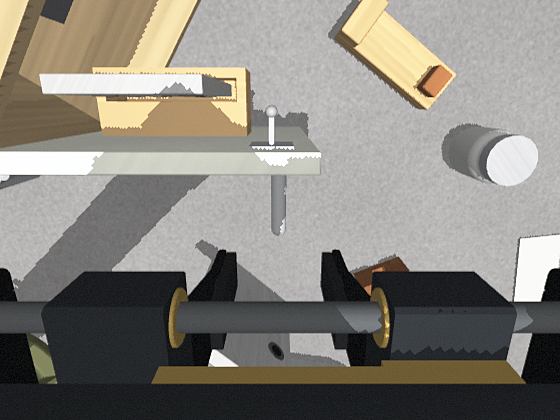

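The view shows the bar's leg at (279,205), centred between the fingers (235 and 325), with the template in the slot at (130,85). I'll go down over the bar and grip it.

Call:
{"fn": "drive_tool", "kwargs": {
  "moves": "-0.001 0 0.02 0 0; -0.001 0 0.045 0 0; -0.001 0 0.07 0 0; -0.001 0 0.0945 0 0; -0.001 0 0.0945 0 0; -0.001 0 0.0945 0 -1; -0.001 0 0.0945 0 -1; -0.001 0 0.0945 0 -1",
  "grip_force": 30
}}

```text
time_s: 12.95
tool_pos: [0.5769, -0.0267, 0.2077]
tool_rot: [179.9, -0.1, 49.0]
force: [-0.3, 0.2, 0.4]
grip_width: 0.0269
```

```bash
cat > arc.py <<'E'
from h import *
import sys
# usage: arc.py target_deg nrows : rows along arc from current door angle (from TCP about hinge) to target
H=np.array([.4575,.127]); CY=107.1; LA=np.degrees(np.arctan2(-.19,-.038))
o=get_obs(); P=o["tool_pos"][:2]; v=P-H; r=np.linalg.norm(v); dy=np.degrees(np.arctan2(v[1],v[0]))-LA; ang=CY-dy
print("t",round(o["time_s"],2),"r",round(r,4),"door yaw",round(dy,2),"angle deg",round(ang,2),"tool",np.round(o["tool_pos"],4),"yaw",round(o["tool_rot"][2],2),"F",np.round(o["force"],1),"w",round(o["grip_width"],4))
ex=np.array([np.cos(np.radians(dy)),np.sin(np.radians(dy))]); print("F in door x (push +), y:",np.round([o["force"][:2]@ex,o["force"][:2]@np.array([-ex[1],ex[0]])],1))
if len(sys.argv)>2:
    Rm=R.from_euler('z',o["tool_rot"][2],degrees=True).as_matrix()[:2,:2]
    for k in range(1,int(sys.argv[2])+1):
        a=ang+(float(sys.argv[1])-ang)*k/int(sys.argv[2]); th=np.radians(CY-a+LA)
        d=Rm.T@(H+r*np.array([np.cos(th),np.sin(th)])-P); print("%.4f %.4f 0 %.1f -1;"%(d[0],-d[1],a-ang))
E
python3 arc.py 33 8
```

```text
t 12.95 r 0.1946 door yaw 49.16 angle deg 57.94 tool [ 0.5769 -0.0267  0.2077] yaw 49.03 F [-0.3  0.2  0.4] w 0.0269
F in door x (push +), y: [-0.   0.3]
0.0104 0.0018 0 -3.1 -1;
0.0210 0.0030 0 -6.2 -1;
0.0315 0.0036 0 -9.4 -1;
0.0421 0.0036 0 -12.5 -1;
0.0527 0.0031 0 -15.6 -1;
0.0632 0.0020 0 -18.7 -1;
0.0737 0.0003 0 -21.8 -1;
0.0840 -0.0019 0 -24.9 -1;
```

Call:
{"fn": "drive_tool", "kwargs": {
  "moves": "0 0 0 0 -1; 0 0 0 0 -1; 0.003 0.0006 0 -0.9 -1; 0.0075 0.0013 0 -2.2 -1; 0.014 0.0022 0 -4.1 -1; 0.021 0.003 0 -6.2 -1; 0.0285 0.0034 0 -8.4 -1; 0.036 0.0036 0 -10.7 -1"
}}

```text
time_s: 13.75
tool_pos: [0.6031, -0.001, 0.2066]
tool_rot: [180.0, -0.0, 59.9]
force: [-1.7, 1.5, 6.1]
grip_width: 0.0091
```

```bash
python3 arc.py 23 8
```

```text
t 13.75 r 0.1938 door yaw 59.99 angle deg 47.11 tool [ 0.6031 -0.001   0.2066] yaw 59.94 F [-1.7  1.5  6.1] w 0.0091
F in door x (push +), y: [0.5 2.2]
0.0100 0.0017 0 -3.0 -1;
0.0202 0.0029 0 -6.0 -1;
0.0303 0.0036 0 -9.0 -1;
0.0405 0.0037 0 -12.1 -1;
0.0507 0.0033 0 -15.1 -1;
0.0609 0.0024 0 -18.1 -1;
0.0710 0.0009 0 -21.1 -1;
0.0809 -0.0011 0 -24.1 -1;
```

Call:
{"fn": "drive_tool", "kwargs": {
  "moves": "0.01 0.0017 0 -3 -1; 0.0202 0.0029 0 -6 -1; 0.0303 0.0036 0 -9 -1; 0.0405 0.0037 0 -12.1 -1; 0.0507 0.0033 0 -15.1 -1; 0.0609 0.0024 0 -18.1 -1; 0.071 0.0009 0 -21.1 -1; 0.0809 -0.0011 0 -24.1 -1"
}}

```text
time_s: 14.55
tool_pos: [0.6426, 0.0695, 0.2066]
tool_rot: [180.0, -0.0, 84.1]
force: [-3.6, -0.8, 5.5]
grip_width: 0.0088
```

```bash
python3 arc.py 8 8
```

```text
t 14.55 r 0.1939 door yaw 84.06 angle deg 23.04 tool [0.6426 0.0695 0.2066] yaw 84.06 F [-3.6 -0.8  5.5] w 0.0088
F in door x (push +), y: [-1.2  3.5]
0.0063 0.0011 0 -1.9 -1;
0.0126 0.0021 0 -3.8 -1;
0.0189 0.0028 0 -5.6 -1;
0.0252 0.0033 0 -7.5 -1;
0.0316 0.0037 0 -9.4 -1;
0.0379 0.0038 0 -11.3 -1;
0.0443 0.0037 0 -13.2 -1;
0.0506 0.0034 0 -15.0 -1;
```

Call:
{"fn": "drive_tool", "kwargs": {
  "moves": "0.0063 0.0011 0 -1.9 -1; 0.0126 0.0021 0 -3.8 -1; 0.0189 0.0028 0 -5.6 -1; 0.0252 0.0033 0 -7.5 -1; 0.0316 0.0037 0 -9.4 -1; 0.0379 0.0038 0 -11.3 -1; 0.0443 0.0037 0 -13.2 -1; 0.0506 0.0034 0 -15 -1"
}}

```text
time_s: 15.35
tool_pos: [0.6512, 0.1191, 0.2066]
tool_rot: [180.0, 0.0, 99.0]
force: [-2.9, -1.0, 6.0]
grip_width: 0.0088
```

```bash
python3 arc.py 4 8
```

```text
t 15.35 r 0.1939 door yaw 98.96 angle deg 8.14 tool [0.6512 0.1191 0.2066] yaw 99.0 F [-2.9 -1.   6. ] w 0.0088
F in door x (push +), y: [-0.5  3. ]
0.0017 0.0003 0 -0.5 -1;
0.0034 0.0007 0 -1.0 -1;
0.0052 0.0010 0 -1.6 -1;
0.0069 0.0013 0 -2.1 -1;
0.0086 0.0015 0 -2.6 -1;
0.0103 0.0018 0 -3.1 -1;
0.0121 0.0020 0 -3.6 -1;
0.0138 0.0023 0 -4.1 -1;
```

Call:
{"fn": "drive_tool", "kwargs": {
  "moves": "0.0025 0.0004 0 -0.7 -1; 0.005 0.0009 0 -1.4 -1; 0.0075 0.0014 0 -2.2 -1; 0.0095 0.0017 0 -2.9 -1; 0.0115 0.0019 0 -3.5 -1; 0.0138 0.0023 0 -4.1 -1; 0.0138 0.0023 0 -4.1 -1; 0.0138 0.0023 0 -4.1 -1"
}}

```text
time_s: 16.15
tool_pos: [0.6513, 0.1334, 0.2066]
tool_rot: [180.0, -0.0, 103.1]
force: [-2.3, -0.1, 6.2]
grip_width: 0.0088
```

```bash
python3 arc.py 2 4
```

```text
t 16.15 r 0.1939 door yaw 103.2 angle deg 3.9 tool [0.6513 0.1334 0.2066] yaw 103.06 F [-2.3 -0.1  6.2] w 0.0088
F in door x (push +), y: [0.5 2.3]
0.0016 0.0003 0 -0.5 -1;
0.0032 0.0006 0 -0.9 -1;
0.0047 0.0009 0 -1.4 -1;
0.0063 0.0011 0 -1.9 -1;
```

Call:
{"fn": "drive_tool", "kwargs": {
  "moves": "0.0005 0.0001 0 -0.15 -1; 0.001 0.0002 0 -0.3 -1; 0.0015 0.0003 0 -0.45 -1; 0.002 0.0004 0 -0.6 -1; 0.0025 0.0005 0 -0.75 -1; 0.003 0.0006 0 -0.9 -1; 0.003 0.0006 0 -0.9 -1; 0.003 0.0006 0 -0.9 -1"
}}

```text
time_s: 16.95
tool_pos: [0.6512, 0.136, 0.2066]
tool_rot: [180.0, 0.0, 103.9]
force: [-3.0, -0.2, 6.3]
grip_width: 0.0089
```

Call:
{"fn": "drive_tool", "kwargs": {
  "moves": "0.0005 0.0001 0 -0.15 -1; 0.001 0.0002 0 -0.3 -1; 0.0015 0.0003 0 -0.45 -1; 0.002 0.0004 0 -0.6 -1; 0.0025 0.0005 0 -0.75 -1; 0.003 0.0006 0 -0.9 -1; 0.003 0.0006 0 -0.9 -1; 0.003 0.0006 0 -0.9 -1"
}}

```text
time_s: 17.75
tool_pos: [0.651, 0.139, 0.2066]
tool_rot: [180.0, 0.0, 104.8]
force: [-3.4, -0.8, 6.6]
grip_width: 0.009
```

```bash
python3 arc.py
```

```text
t 17.75 r 0.1939 door yaw 104.87 angle deg 2.23 tool [0.651  0.139  0.2066] yaw 104.84 F [-3.4 -0.8  6.6] w 0.009
F in door x (push +), y: [0.1 3.5]
```

Call:
{"fn": "drive_tool", "kwargs": {
  "moves": "0.0005 0.0001 0 -0.15 -1; 0.001 0.0002 0 -0.3 -1; 0.0015 0.0003 0 -0.45 -1; 0.002 0.0004 0 -0.6 -1; 0.0025 0.0005 0 -0.75 -1; 0.003 0.0006 0 -0.9 -1; 0.003 0.0006 0 -0.9 -1; 0.003 0.0006 0 -0.9 -1"
}}

```text
time_s: 18.55
tool_pos: [0.6509, 0.1401, 0.2066]
tool_rot: [-179.9, 0.1, 105.6]
force: [-3.9, -4.4, 6.6]
grip_width: 0.009
```

Call:
{"fn": "drive_tool", "kwargs": {
  "moves": "0.0005 0.0001 0 -0.15 -1; 0.001 0.0002 0 -0.3 -1; 0.0015 0.0003 0 -0.45 -1; 0.002 0.0004 0 -0.6 -1; 0.002 0.0004 0 -0.6 -1; 0.002 0.0004 0 -0.6 -1; 0.002 0.0004 0 -0.6 -1; 0.002 0.0004 0 -0.6 -1"
}}

```text
time_s: 19.35
tool_pos: [0.6509, 0.1404, 0.2066]
tool_rot: [-179.9, 0.3, 106.2]
force: [-5.1, -5.6, 7.8]
grip_width: 0.009
```

```bash
python3 arc.py
```

```text
t 19.35 r 0.1939 door yaw 105.26 angle deg 1.84 tool [0.6509 0.1404 0.2066] yaw 106.16 F [-5.1 -5.6  7.8] w 0.009
F in door x (push +), y: [-4.1  6.4]
```

Contact is felt at about 1.9°, 6 mm before flush. The arm yields about 1.3 N/mm, so I'll push on in small steps.

Call:
{"fn": "drive_tool", "kwargs": {
  "moves": "0.0006 0 0 0 -1; 0.0012 0.0001 0 0 -1; 0.0018 0.0001 0 0 -1; 0.0024 0.0002 0 0 -1; 0.003 0.0002 0 0 -1; 0.0036 0.0003 0 0 -1; 0.004 0.0003 0 0 -1; 0.004 0.0003 0 0 -1"
}}

```text
time_s: 20.15
tool_pos: [0.6507, 0.1423, 0.2066]
tool_rot: [-179.9, 0.4, 106.1]
force: [-4.2, -8.1, 8.5]
grip_width: 0.009
```

Call:
{"fn": "drive_tool", "kwargs": {
  "moves": "0.0005 0 0 0 -1; 0.001 0.0001 0 0 -1; 0.0015 0.0001 0 0 -1; 0.002 0.0002 0 0 -1; 0.0025 0.0002 0 0 -1; 0.003 0.0003 0 0 -1; 0.003 0.0003 0 0 -1; 0.003 0.0003 0 0 -1"
}}

```text
time_s: 20.95
tool_pos: [0.6507, 0.1428, 0.2066]
tool_rot: [-179.9, 0.6, 106.0]
force: [-3.4, -11.6, 9.7]
grip_width: 0.0088
```

```bash
python3 arc.py
```

```text
t 20.95 r 0.1938 door yaw 105.98 angle deg 1.12 tool [0.6507 0.1428 0.2066] yaw 105.95 F [ -3.4 -11.6   9.7] w 0.0088
F in door x (push +), y: [-10.3   6.4]
```

Call:
{"fn": "drive_tool", "kwargs": {
  "moves": "0.0005 0 0 0 -1; 0.001 0.0001 0 0 -1; 0.0015 0.0001 0 0 -1; 0.002 0.0002 0 0 -1; 0.0025 0.0002 0 0 -1; 0.003 0.0003 0 0 -1; 0.003 0.0003 0 0 -1; 0.003 0.0003 0 0 -1"
}}

```text
time_s: 21.75
tool_pos: [0.65, 0.1501, 0.2066]
tool_rot: [180.0, 0.3, 106.1]
force: [-2.1, -5.8, 5.9]
grip_width: 0.0092
```

```bash
python3 arc.py
```

```text
t 21.75 r 0.1939 door yaw 108.14 angle deg -1.04 tool [0.65   0.1501 0.2066] yaw 106.15 F [-2.1 -5.8  5.9] w 0.0092
F in door x (push +), y: [-4.8  3.8]
```

It snapped: the door jumped 7 mm and the force fell from 11.6 to 5.8 N. Now the hand comes off (fingers opened around the bar, no contact) and holds still.

Call:
{"fn": "drive_tool", "kwargs": {
  "moves": "-0.002 0 0 0 0; -0.003 0 0 0 0; -0.004 0 0 0 0; -0.004 0 0 0 0; -0.004 0 0 0 0; -0.004 0 0 0 0; -0.004 0 0 0 0; -0.004 0 0 0 0"
}}

```text
time_s: 22.55
tool_pos: [0.6496, 0.1497, 0.206]
tool_rot: [180.0, 0.0, 106.2]
force: [1.0, 0.1, -0.1]
grip_width: 0.0433
```

Call:
{"fn": "drive_tool", "kwargs": {
  "moves": "0 0 0 0 0; 0 0 0 0 0; 0 0 0 0 0; 0 0 0 0 0; 0 0 0 0 0; 0 0 0 0 0; 0 0 0 0 0; 0 0 0 0 0"
}}

```text
time_s: 23.35
tool_pos: [0.6497, 0.1497, 0.206]
tool_rot: [-180.0, 0.0, 106.2]
force: [0.6, 0.3, 0.2]
grip_width: 0.0438
```

Run:
```python
from h import *
delta(.65,.150,.2066,107)
KT=Tcw("wrist"); p,d=read_camera("wrist"); C=cloud("wrist",d,KT); np.savez("w4.npz",C=C,d=d)
cv2.imwrite("pics/w4.png",p[:,:,::-1])
# door outer face line vs cupboard front, in cupboard frame
a=np.radians(107.1); ex=np.array([np.cos(a),np.sin(a)]); ey=np.array([-ex[1],ex[0]])
Q=C[...,:2]-np.array([.4575,.127]); X=Q@ex; Y=Q@ey; Z=C[...,2]
for lab,z0,z1 in [("cup top",.252,.262),("door top",.238,.247)]:
    for y0 in np.arange(-.24,.03,.03):
        m=(d>0)&(Z>z0)&(Z<z1)&(Y>y0)&(Y<y0+.03)&(abs(X)<.06)
        if m.sum()>20: print(lab,round(y0,2),m.sum(),"front x mm",np.round(np.percentile(X[m],[2,50])*1000,1))
```

```text
t 23.35 at [0.6497 0.1497 0.206 ] rot [-180.     0.   106.2] F [0.6 0.3 0.2] w 0.0438 -> delta [ 0.0002  0.0004 -0.0006] turn -0.8
cup top -0.24 13867 front x mm [-37.8  32.9]
cup top -0.21 17446 front x mm [ 1.9 33.7]
cup top -0.18 17804 front x mm [-23.  33.]
cup top -0.15 17316 front x mm [ 1.8 33.8]
cup top -0.12 10896 front x mm [ 1.5 27.9]
door top -0.24 370 front x mm [-29.5 -24.4]
door top -0.21 1311 front x mm [-30.4 -18. ]
door top -0.18 358 front x mm [-27.6 -23.4]
```

View pics/w4.png

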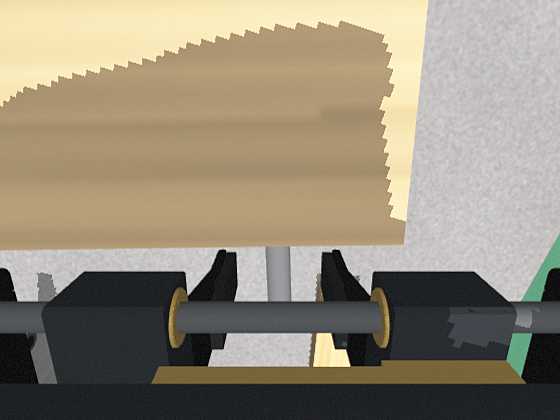

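The view shows the cupboard top's front edge at row 245 with nothing of the door in front of it, so the door is flush. The handle's leg is at (279,270), clear of both fingers, and the force is about 0. I'll grip the bar again and pull it through the catch.

Call:
{"fn": "drive_tool", "kwargs": {
  "moves": "0 0 0 0 -1; 0 0 0 0 -1; 0 0 0 0 -1; 0 0 0 0 -1; 0 0 0 0 -1; 0 0 0 0 -1; 0 0 0 0 -1; 0 0 0 0 -1",
  "grip_force": 30
}}

```text
time_s: 24.2
tool_pos: [0.6501, 0.1498, 0.2061]
tool_rot: [179.9, -0.0, 106.2]
force: [2.1, 0.9, -1.3]
grip_width: 0.0091
```

Call:
{"fn": "drive_tool", "kwargs": {
  "moves": "-0.001 0 0 0 -1; -0.002 0 0 0 -1; -0.003 0 0 0 -1; -0.004 -0.0003 0 0 -1; -0.005 -0.0005 0 0 -1; -0.005 -0.0005 0 0 -1; -0.005 -0.0005 0 0 -1; -0.005 -0.0005 0 0 -1"
}}

```text
time_s: 25.0
tool_pos: [0.6501, 0.1496, 0.2061]
tool_rot: [179.9, -0.3, 106.5]
force: [2.3, 8.2, -3.2]
grip_width: 0.0088
```

```bash
python3 arc.py
```

```text
t 25.0 r 0.1939 door yaw 108.0 angle deg -0.9 tool [0.6501 0.1496 0.2061] yaw 106.45 F [ 2.3  8.2 -3.2] w 0.0088
F in door x (push +), y: [ 7.1 -4.8]
```

The catch holds against an 8 N pull, so the door is truly snapped in. Pulling further.

Call:
{"fn": "drive_tool", "kwargs": {
  "moves": "-0.0007 0 0 0 -1; -0.0014 0 0 0 -1; -0.002 0 0 0 -1; -0.0027 0 0 0 -1; -0.0034 -0.0003 0 0 -1; -0.004 -0.0004 0 0 -1; -0.004 -0.0004 0 0 -1; -0.004 -0.0004 0 0 -1"
}}

```text
time_s: 25.8
tool_pos: [0.651, 0.1396, 0.206]
tool_rot: [-179.9, 0.1, 106.2]
force: [-0.4, -0.8, 1.1]
grip_width: 0.0088
```

```bash
python3 arc.py 12 8
```

```text
t 25.8 r 0.1939 door yaw 105.04 angle deg 2.06 tool [0.651  0.1396 0.206 ] yaw 106.16 F [-0.4 -0.8  1.1] w 0.0088
F in door x (push +), y: [-0.7  0.6]
-0.0041 -0.0009 0 1.2 -1;
-0.0082 -0.0020 0 2.5 -1;
-0.0122 -0.0031 0 3.7 -1;
-0.0162 -0.0043 0 5.0 -1;
-0.0202 -0.0056 0 6.2 -1;
-0.0242 -0.0070 0 7.5 -1;
-0.0282 -0.0085 0 8.7 -1;
-0.0321 -0.0100 0 9.9 -1;
```

Out of the catch. Now I'll swing it wide.

Call:
{"fn": "drive_tool", "kwargs": {
  "moves": "-0.0041 -0.0009 0 2 -1; -0.0082 -0.002 0 3.5 -1; -0.0122 -0.0031 0 4.8 -1; -0.0162 -0.0043 0 6 -1; -0.0202 -0.0056 0 7.3 -1; -0.0242 -0.007 0 8.6 -1; -0.0282 -0.0085 0 9.8 -1; -0.0321 -0.01 0 11 -1"
}}

```text
time_s: 26.6
tool_pos: [0.6504, 0.107, 0.206]
tool_rot: [-180.0, -0.0, 95.1]
force: [-3.7, 2.2, 1.3]
grip_width: 0.0089
```

```bash
python3 arc.py 36 8
```

```text
t 26.6 r 0.1939 door yaw 95.39 angle deg 11.71 tool [0.6504 0.107  0.206 ] yaw 95.14 F [-3.7  2.2  1.3] w 0.0089
F in door x (push +), y: [2.5 3.4]
-0.0100 -0.0022 0 3.0 -1;
-0.0199 -0.0050 0 6.1 -1;
-0.0297 -0.0083 0 9.1 -1;
-0.0392 -0.0121 0 12.1 -1;
-0.0485 -0.0164 0 15.2 -1;
-0.0576 -0.0212 0 18.2 -1;
-0.0664 -0.0264 0 21.3 -1;
-0.0750 -0.0321 0 24.3 -1;
```

Call:
{"fn": "drive_tool", "kwargs": {
  "moves": "-0.01 -0.0022 0 3 -1; -0.0199 -0.005 0 6.1 -1; -0.0297 -0.0083 0 9.1 -1; -0.0392 -0.0121 0 12.1 -1; -0.0485 -0.0164 0 15.2 -1; -0.0576 -0.0212 0 18.2 -1; -0.0664 -0.0264 0 21.3 -1; -0.075 -0.0321 0 24.3 -1"
}}

```text
time_s: 27.4
tool_pos: [0.6252, 0.0298, 0.206]
tool_rot: [-180.0, -0.0, 70.8]
force: [-2.5, 3.8, 1.8]
grip_width: 0.0093
```

```bash
python3 arc.py 61 10
```

```text
t 27.4 r 0.1939 door yaw 71.2 angle deg 35.9 tool [0.6252 0.0298 0.206 ] yaw 70.78 F [-2.5  3.8  1.8] w 0.0093
F in door x (push +), y: [2.8 3.5]
-0.0083 -0.0018 0 2.5 -1;
-0.0165 -0.0039 0 5.0 -1;
-0.0246 -0.0064 0 7.5 -1;
-0.0326 -0.0093 0 10.0 -1;
-0.0405 -0.0125 0 12.6 -1;
-0.0482 -0.0161 0 15.1 -1;
-0.0558 -0.0199 0 17.6 -1;
-0.0631 -0.0242 0 20.1 -1;
-0.0703 -0.0287 0 22.6 -1;
-0.0773 -0.0335 0 25.1 -1;
```

Call:
{"fn": "drive_tool", "kwargs": {
  "moves": "-0.0083 -0.0018 0 2.5 -1; -0.0165 -0.0039 0 5 -1; -0.0246 -0.0064 0 7.5 -1; -0.0326 -0.0093 0 10 -1; -0.0405 -0.0125 0 12.6 -1; -0.0482 -0.0161 0 15.1 -1; -0.0558 -0.0199 0 17.6 -1; -0.0631 -0.0242 0 20.1 -1"
}}

```text
time_s: 28.2
tool_pos: [0.5815, -0.022, 0.206]
tool_rot: [-180.0, -0.0, 50.7]
force: [-2.1, 3.8, 0.4]
grip_width: 0.0088
```

```bash
python3 arc.py 63 6
```

```text
t 28.2 r 0.1938 door yaw 51.07 angle deg 56.03 tool [ 0.5815 -0.022   0.206 ] yaw 50.65 F [-2.1  3.8  0.4] w 0.0088
F in door x (push +), y: [1.6 4.1]
-0.0039 -0.0008 0 1.2 -1;
-0.0077 -0.0016 0 2.3 -1;
-0.0115 -0.0026 0 3.5 -1;
-0.0153 -0.0036 0 4.6 -1;
-0.0191 -0.0047 0 5.8 -1;
-0.0228 -0.0059 0 7.0 -1;
```

Decelerate to about 63°, stop, then open and lift off.

Call:
{"fn": "drive_tool", "kwargs": {
  "moves": "-0.0077 -0.0016 0 2.3 -1; -0.0145 -0.0034 0 4.4 -1; -0.0195 -0.0048 0 6 -1; -0.022 -0.0057 0 6.8 -1; -0.0228 -0.0059 0 7 -1; -0.0228 -0.0059 0 7 -1; -0.0228 -0.0059 0 7 -1; -0.0228 -0.0059 0 7 -1"
}}

```text
time_s: 29.0
tool_pos: [0.5625, -0.0359, 0.2059]
tool_rot: [-180.0, 0.0, 43.7]
force: [-3.3, 4.4, 0.4]
grip_width: 0.0093
```

Call:
{"fn": "drive_tool", "kwargs": {
  "moves": "0 0 0 0 0; 0 0 0 0 0; 0 0 0 0 0; 0 0 0 0 0; 0 0 0 0 0; 0 0 -0.03 0 0; 0 0 -0.07 0 0; 0 0 -0.12 0 0"
}}

```text
time_s: 29.8
tool_pos: [0.5621, -0.0365, 0.3258]
tool_rot: [-179.9, 0.1, 43.8]
force: [1.1, 0.3, 1.0]
grip_width: 0.0437
```

Call:
{"fn": "drive_tool", "kwargs": {
  "moves": "0 0 -0.02 0 0; -0.03 0 -0.02 0 0; -0.06 0 -0.02 0 0; -0.06 0 -0.02 0 0; -0.06 0 -0.02 0 0; -0.06 0 -0.02 0 0; -0.06 0 -0.02 0 0; -0.06 0 -0.02 0 0"
}}

```text
time_s: 30.6
tool_pos: [0.5202, -0.0768, 0.3458]
tool_rot: [-180.0, -0.0, 43.9]
force: [0.5, 0.3, 0.8]
grip_width: 0.0431
```

Run:
```python
from h import *
o=get_obs(); print(o["time_s"],np.round(o["tool_pos"],3),np.round(o["force"],1),o["grip_width"])
KT=Tcw("wrist"); p,d=read_camera("wrist"); C=cloud("wrist",d,KT)
fit(C,d>0,(.4,.68,-.1,.14,.239,.247),"door"); fit(C,d>0,(.48,.68,.0,.2,.23,.238),"tmpl"); fit(C,d>0,(.46,.7,0,.2,.134,.144),"rack")
q,d2=read_camera("scene")
cv2.imwrite("pics/end.png",np.hstack([cv2.resize(p[:,:,::-1],(400,300)),cv2.resize(q[:,:,::-1],(400,300))]))
f=np.load("scene0.npz")
for n in ["screw_jar","holding_jig","moulding"]: print(n,[np.round(r["uv"],0) for r in pinpoint("scene",n)[:1]])
```

```text
30.6 [ 0.52  -0.077  0.346] [0.5 0.3 0.8] 0.043136683842597445
door 7849 rect [527.   50.1] [ 59.6 221.5] 37.9 pca 131.7 z 0.2432 corners [[435, 119], [571, -56], [619, -19], [483, 156]]
tmpl 1170 rect [557.8  96.3] [ 4.6 99.7] 44.0 pca 134.1 z 0.2351 corners [[522, 131], [591, 59], [594, 62], [525, 134]]
rack 3517 rect [557.8  93.8] [ 47.2 132.4] 44.1 pca 139.6 z 0.1404 corners [[495, 125], [587, 30], [621, 63], [529, 158]]
screw_jar [array([207., 258.])]
holding_jig [array([259., 280.])]
moulding [array([139., 213.])]
```

View pics/end.png

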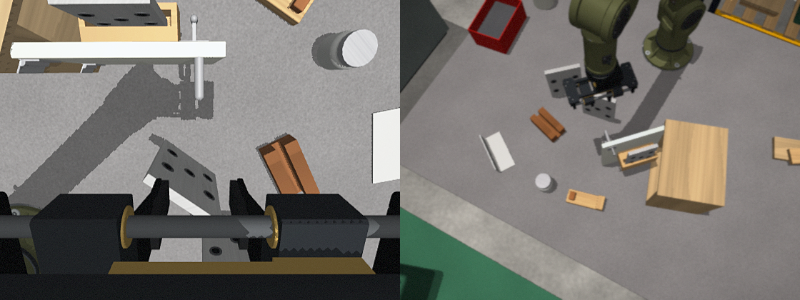

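The end view shows the door wide open (63°, 1.10 rad), with the template upright in the rack at (120,10) in the left half. The bystanders are at their old pixels and the gripper is clear. Handing in.

```bash
python3 -c "
from cell import *
print(sign_off())"
```

```text
the job is handed in; nothing more can be done
None
```

The job was done in about 31 s of robot time and is handed in. The sign-off gives no verdict.

- **Template:** I set it in the door rack until its lower edge was on the floor (5.5 N felt), then let go. Its top edge then measured 0.235 m, which is right for standing on the rack floor. It was about 3 mm off the middle along the slot and within a millimetre across.
- **Shutting:** I gripped the bar handle and swung the door to first touch at about 1.9°, then pushed in small steps. The force rose to about 12 N, then the door jumped about 7 mm inward and the force fell to 6 N. It came to rest at about -1.0°. I held the fingers open around the bar for over a second with the force reading at noise level, and the door stayed flush.
- **Opening:** The catch held against about 8 N at the handle and let go on a slightly harder pull. I swung the door to about 63° (1.10 rad), let go and backed the gripper off.
- **Last checks:** The template's top was still at 0.235 m and its long edge in line with the rack. The trained network found the jar, jig and moulding within 3 pixels of where they started.

Two things were not settled:
- **Lean not measured:** The last view caught only a 5 mm strip of the template's 12 mm top edge, about 4 mm towards the door. It was partly hidden or leaning slightly. The slot's play limits any lean to about 0.18 rad, inside the 0.25 rad limit.
- **Force on the catch's stop not seen directly:** I only have the tool's force reading at the end of each move, which was never above about 12 N sideways.

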